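# Unclip the handle-blank crate and take off its lid

### The job

Open the blue crate of axe-handle blanks: flip the two red-tabbed spring clips on its opposite sides fully back, and only then lift the grey lid off by its black handle. Lay the lid down, without dropping it, flat and handle up in the middle of the wooden board beside the crate, with its long sides along the board's long sides. Leave everything else on the bench where it is.

Things in the scene. Friction and masses are not known exactly. Their poses are not given: they have to be found in the camera images.
- crate: blue open crate fixed to the bench, 200 (x) by 160 (y) by 110 mm high, walls 5 mm. Origin at the centre of its underside on the bench, z up; its x axis runs along the long walls, the clips sit on the two long walls (+y: clip_a, -y: clip_b). It may stand left or right, turned up to 0.5 rad
- clip_a (a joint): sprung clip on the crate's +y wall. Rad: 0 = shut over the lid edge (start); grows as it swings outward and down; 1.9 = fully back (stop). Over-centre spring: returns to 0 if let go below 0.5, snaps fully back and stays beyond 0.5; takes 3 to 4 N at the red tab. Hinge parallel to crate x at crate y = 88, z = 75 mm. Steel lip 50 mm wide, its top at z = 124 mm, reaches 14 mm over the lid edge
- clip_b (a joint): sprung clip on the crate's -y wall. Rad: 0 = shut over the lid edge (start); grows as it swings outward and down; 1.9 = fully back (stop). Over-centre spring: returns to 0 if let go below 0.5, snaps fully back and stays beyond 0.5; takes 3 to 4 N at the red tab. Hinge parallel to crate x at crate y = -88, z = 75 mm. Steel lip 50 mm wide, its top at z = 124 mm, reaches 14 mm over the lid edge
- clip_a_tab (a point): centre of the red finger tab of clip_a: 56 mm wide along crate x, 8 mm thick, 45 mm long, leaning 0.36 rad outward. Shut: centre 143 mm above the bench and 96 mm from the crate's middle, top edge at 164 mm. About 80 mm free between it and the lid's handle: it can be pushed outward and down from the lid's side
- clip_b_tab (a point): centre of the red finger tab of clip_b: 56 mm wide along crate x, 8 mm thick, 45 mm long, leaning 0.36 rad outward. Shut: centre 143 mm above the bench and 96 mm from the crate's middle, top edge at 164 mm. About 80 mm free between it and the lid's handle: it can be pushed outward and down from the lid's side
- lid: loose grey lid, about 0.4 kg: flange 200 (x) by 160 (y) by 8 mm over a plug 180 by 140 by 10 mm that drops into the crate with 5 mm play all round. Origin: centre of the plug's underside, x along the long sides, z up; on the crate it is 100 mm above the bench, the flange top 118 mm; on the board it is at the board's top. Lift straight up 15 mm or more first
- lid_grip (a point): centre of the black handle bar of the lid: bar 120 mm long along the lid's x, 16 mm wide (y) and 16 mm high, its centre 52 mm above the lid's origin, 34 mm above the flange top, held by a post at each end (92 mm free between the posts)
- board: flat wooden board fixed to the bench, 250 (x) by 210 (y) by 15 mm. Origin at the centre of its underside on the bench, x along the long sides, z up, turned up to 0.3 rad; its top is 15 mm above the bench
- spray_can: red spray can, 54 mm across, 170 mm tall, standing; origin at the centre of its underside. Not to be disturbed
- glue_a: white glue bottle with red cap, 38 mm across, 110 mm tall, standing; origin at the centre of its underside. Not to be disturbed
- glue_b: second white glue bottle with red cap, 38 mm across, 110 mm tall, standing; origin at the centre of its underside. Not to be disturbed
- hammer: hammer, 240 mm long, lying; origin at the middle of its handle-to-head length, on the bench. Not to be disturbed
- tape_roll: red roll of tape lying flat, 60 mm across, 20 mm high; origin at the centre of its underside. Not to be disturbed

How it is judged (in metres and radians):
On the way, in this order (a step that is already met when the one before it is completed fails the run):
1. both clips are flipped back while the lid still sits in the crate (value of joint each of clip_a, clip_b above 1.5 rad and z of lid in the frame of crate below 0.11 m and horizontal distance between lid and crate below 0.02 m), for 0.2 s.
2. the lid is lifted clear of the crate (value of joint each of clip_a, clip_b above 1.5 rad and z of lid in the frame of crate above 0.125 m), for 0.1 s.
At the end, for the whole second after the job is handed in: both clips flipped back (beyond 1.5 rad); the lid at rest on the board, flat and handle up (tilt under 0.08 rad, height within 6 mm), its centre within 35 mm of the board's, its long sides along the board's to within 0.26 rad (either way round) (value of joint each of clip_a, clip_b above 1.5 rad and horizontal distance between lid and board below 0.035 m and angle between the x axis of lid and the x axis of board, either way round below 0.26 rad and angle between lid's own z axis and vertical below 0.08 rad and z of lid in the frame of board between 0.01 and 0.021 m and linear speed of lid below 0.02 m/s); the robot touches nothing.
It fails at once if the lid is raised more than 12 mm from its seat while a clip is not yet back (joint under 1.0 rad) (z of lid in the frame of crate above 0.112 m and value of joint any of clip_a, clip_b below 1 rad).
It fails at once if the lid is dropped (moves faster than 0.5 m/s with no finger on it) (linear speed of lid above 0.5 m/s and contact force between lid and the fingers below 0.05 N).
It fails at once if a bystander is moved more than 40 mm (distance of any of spray_can, glue_a, glue_b, hammer, tape_roll from where it was at the start of the episode above 0.04 m).
It also fails if it takes over 64 s, if anything falls off the work surface, if the arm or the gripper's body presses on something with over 40 N, if the wrist force passes 120 N, or if a joint passes its speed limit or range.

### The arm

A 6-joint arm with a two-finger parallel gripper is mounted at the origin on the work surface. World frame = base frame: x ahead of the robot, y to its left, z up, the work surface at z = 0. Lengths are in mm, angles in rad, forces in N, time in s.
With the tool pointing down it reaches from about 325 to 900 mm from the base axis. Payload 6.1 kg.
Tool frame: the origin (TCP) lies at the centre of the arm's flange, where the gripper is bolted on; the fingertips stand 173 mm ahead of it and the grasp point (between the pads) lies 155 mm ahead of it; z points along the fingers, y is the direction in which the jaws open and shut (so a half turn about z gives the same grasp; the last joint's range is limited). The gripper opens to 85 mm and grips with 20 to 120 N. Pads are 22 mm wide; open, the fingers measure 114 mm over their backs; the gripper's body (76 mm by 85 mm) begins 54 mm behind the grasp point. The pads swing forward as they close: fully open they stand 13 mm farther back than shut.
Start: joints at [-1.238, 0.22, 1.526, -0, 1.395, -0.126], TCP at [276.788, -560.362, 404.7] pointing down, gripper open.
Joint ranges: [-2.98, 2.98], [-0.91, 2.08], [0.09, 2.57], [-1.24, 4.39], [0.2, 2.65], [-2.68, 2.68]. Speed limits (rad/s): [2.57, 2.57, 3.01, 3.14, 3.14, 3.14].

### API

Orientations are given as a unit quaternion [w, x, y, z].
In Python, from workcell import monitor, imaging, robot gives the robot as it stands. The module is installed in compiled form; this text tells all that it offers.
- The arm moves only by the tool drive_tool, never from a script. Its argument "steps" is a list of rows, each a list of 4 numbers: the shift along the world's x, y, z in m, then the turn about the world's z in degrees. In form: [[tx, ty, tz, roll], ...]. A call has 1 to 12 rows; each row shifts and turns the pose as measured when the row begins; what a row does not reach is not made up. A row lasts 1/8 s, in which the tool goes at most 62.5 mm and 10.7 degrees, less where a joint would pass 70% of its speed; a pose out of reach is approached as far as the arm can. A call is refused whole if a number of a shift passes 0.0625 or a number of a turn 10.7, either way. A call with a gripper value outside its range is refused whole. "claw" is the opening in per cent of the stroke, from 0 (shut) to 100 (fully open), set as the call begins (left out, the last holds). The fingers move at their own pace and stop on an object; "grip_force" is the grip in N (left out, the last holds). Time passes only in rows, so rows that do not move let the fingers close. It gives the time, the measured TCP pose, the force and the opening at its end, in the units of the state.
- monitor.sense(): the state, without advancing time (a new reading comes with each control period).
- imaging.grab_frame(name): name is "scene" or "side" or "wrist"; returns the picture (400x640x3 uint8, blue, green, red); there is no depth.
- imaging.calibration(name): a dict with "camera_matrix" (3x3 intrinsics, pixels), "dist_coeffs" ([k1, k2, p1, p2, k3] as OpenCV has them; the pictures are not rectified), "R" (3x3) and "t" (3): a world point X has camera coordinates R X + t. Camera axes: x right, y down, z forward; pixel columns grow to the right and rows downward; lengths in mm; the calibration is good to about 2 mm. A picture is of the moment at which its call begins: read the wrist's pose just before it. calibration takes no time and is no camera call; for the wrist camera it gives the pose at the moment of the call.
- robot.close_job(): hands the job in, once; it reports no verdict.
The state is a dict: "time": time; "qpos": joint angles; "joint_vel": joint speeds; "tau": joint torques, N m; "ee_pos": TCP position; "ee_rot": TCP orientation; "force": force on the tool from outside, world axes, zero at the start; "torque": the same for the moment, N m; "finger_gap": opening from 0.0 (shut) to 1.0 (fully open).
Only numpy, scipy, OpenCV 4.12 (cv2) and the standard library are available. Lean on these libraries where they do the work, as an engineer would, in place of code of your own. Each camera call takes 0.05 s, during which the arm holds its last target.

## Working session

There is one attempt and no reset: what is moved stays moved. The work goes in short steps, Python scripts to look and compute and a tool call to move; the robot and the scene stay as the last step left them, time stands still between calls to the robot, and variables do not carry over. Pictures are saved under pics/ and viewed, and the job is handed in when it is done.

Besides the shell and the picture viewer there is one more tool, called after "Request:" by a JSON object that holds its "op" and its "data", one argument or row to a line. drive_tool: Moves the arm, as the interface text tells. Its arguments: {"type":"object","properties":{"steps":{"type":"array"},"claw":{"type":"number"},"grip_force":{"type":"number"}},"required":["steps"]}

```bash
mkdir -p pics; cat > h.py <<'E'
import numpy as np, cv2
from workcell import monitor, imaging, robot
def ray(cal,px):
    K=np.array(cal["camera_matrix"],float);d=np.array(cal["dist_coeffs"],float)
    R=np.array(cal["R"],float);t=np.array(cal["t"],float)
    u=cv2.undistortPoints(np.array(px,float).reshape(-1,1,2),K,d).reshape(-1,2)
    D=np.c_[u,np.ones(len(u))]@R
    return -R.T@t,D
def onplane(cal,px,z):
    c,D=ray(cal,px)
    return c+D*((z-c[2])/D[:,2])[:,None]
def proj(cal,X):
    R=np.array(cal["R"],float)
    return cv2.projectPoints(np.array(X,float).reshape(-1,1,3),cv2.Rodrigues(R)[0],np.array(cal["t"],float),np.array(cal["camera_matrix"],float),np.array(cal["dist_coeffs"],float))[0].reshape(-1,2)
E
python3 - <<'E'
from h import *
for n in ["scene","side","wrist"]:
    cv2.imwrite(f"pics/{n}0.png",imaging.grab_frame(n)); c=imaging.calibration(n)
    c0,_=ray(c,[[320,200]]);print(n,c0.round(),np.array(c["R"])[2].round(2))
s=monitor.sense();print(s)
E
```

```text
scene [1430.   25.  825.] [-0.76 -0.1  -0.64]
side [ 418. -741.  947.] [ 0.15  0.62 -0.77]
wrist [ 348. -525.  372.] [-0.28 -0.14 -0.95]
{'time': 0.15, 'qpos': array([-1.23807704e+00,  2.21087701e-01,  1.52734367e+00,  1.71035230e-05,
        1.39472725e+00, -1.26086867e-01]), 'joint_vel': array([ 0.00059395, -0.00308827, -0.0024958 ,  0.00032242,  0.00061826,
       -0.00055545]), 'tau': array([ 6.20036499e-04, -4.97483718e+01, -3.89905000e+01, -1.17936161e-04,
        7.13511647e-03,  6.78200109e-06]), 'ee_pos': array([ 276.73773856, -560.16545199,  403.82633456]), 'ee_rot': array([-7.79673614e-04,  9.73802350e-01,  2.27394745e-01, -7.23772607e-05]), 'force': array([-0.04072056, -0.2818009 ,  0.06407276]), 'torque': array([-0.01374519, -0.01609836, -0.00498302]), 'finger_gap': 1.0009065775984243}
```

View pics/scene0.png

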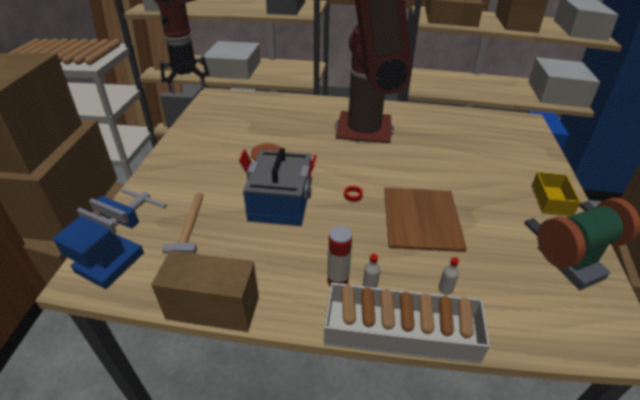

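View pics/side0.png

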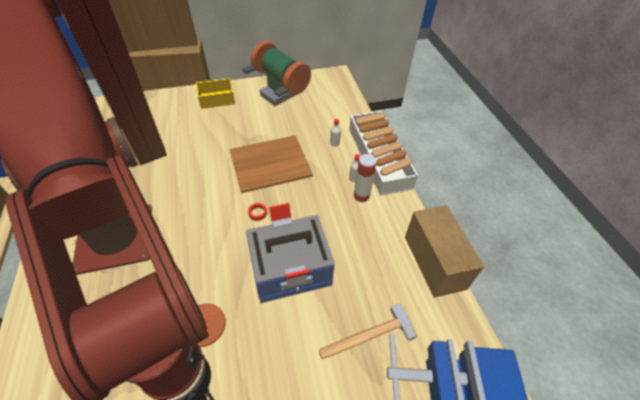

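The side view shows the crate at about (290,255), with its red tabs at (281,212) and (297,272), and the board at (270,163). Now the zoomed views.

```bash
python3 - <<'E'
from h import *
a=cv2.imread("pics/side0.png");b=cv2.imread("pics/scene0.png")
cv2.imwrite("pics/zside.png",cv2.resize(a[190:310,220:360],None,fx=5,fy=5,interpolation=cv2.INTER_CUBIC))
cv2.imwrite("pics/zscene.png",cv2.resize(b[135:235,225:335],None,fx=6,fy=6,interpolation=cv2.INTER_CUBIC)[:600])
# board
for n,im,roi in [("side",a,(120,200,215,330)),("scene",b,(175,260,370,480))]:
    hsv=cv2.cvtColor(im,cv2.COLOR_BGR2HSV)
    r0,r1,c0,c1=roi
    k=hsv[(r0+r1)//2,(c0+c1)//2];print(n,k,hsv[r0,c0])
    m=np.zeros(im.shape[:2],np.uint8)
    sub=im[r0:r1,c0:c1].astype(int);m[r0:r1,c0:c1]=((np.abs(sub-im[(r0+r1)//2,(c0+c1)//2].astype(int)).max(2)<45))*255
    m=cv2.morphologyEx(m,cv2.MORPH_OPEN,np.ones((3,3)))
    cs=max(cv2.findContours(m,0,2)[0],key=cv2.contourArea)
    q=cv2.approxPolyDP(cs,8,True).reshape(-1,2);print(q.tolist())
    P=onplane(imaging.calibration(n),q,15)[:,:2]
    print(P.round(), P.mean(0).round(1),[round(float(np.linalg.norm(P[i]-P[i-1]))) for i in range(len(P))])
    Pc=onplane(imaging.calibration(n),cs.reshape(-1,2),15)[:,:2].astype(np.float32)
    print(cv2.minAreaRect(Pc))
E
```

```text
side [ 14 148 162] [ 22  88 225]
[[295, 136], [230, 149], [241, 192], [312, 176]]
[[616. 308.]
 [373. 293.]
 [387.  81.]
 [629.  96.]] [501.  194.2] [212, 243, 213, 243]
((501.6807556152344, 196.14964294433594), (250.62635803222656, 224.89877319335938), 4.077807903289795)
scene [ 13 147 104] [ 19  87 152]
[[384, 188], [388, 248], [466, 252], [458, 211], [472, 208], [458, 207], [450, 190]]
[[387.  87.]
 [644. 104.]
 [628. 312.]
 [463. 308.]
 [442. 352.]
 [444. 310.]
 [364. 294.]] [481.7 252.6] [208, 257, 208, 166, 49, 42, 81]
((503.3385009765625, 223.54393005371094), (271.806884765625, 265.4719543457031), 3.881932497024536)
```

View pics/zside.png

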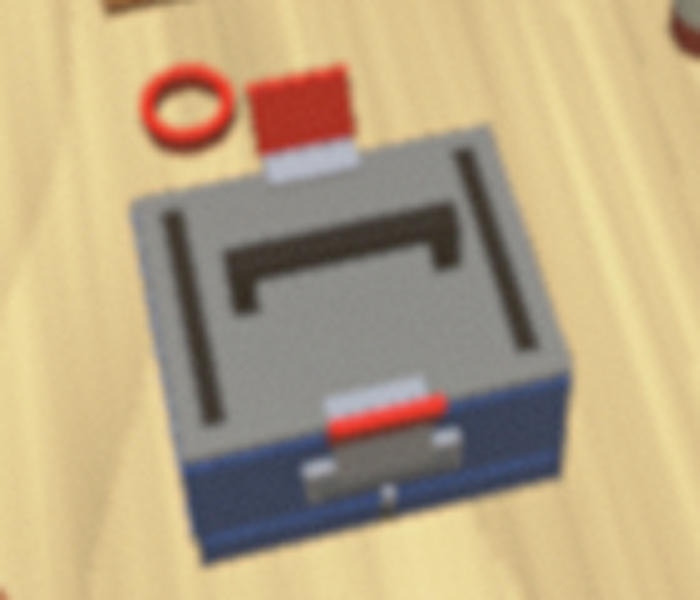

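View pics/zscene.png

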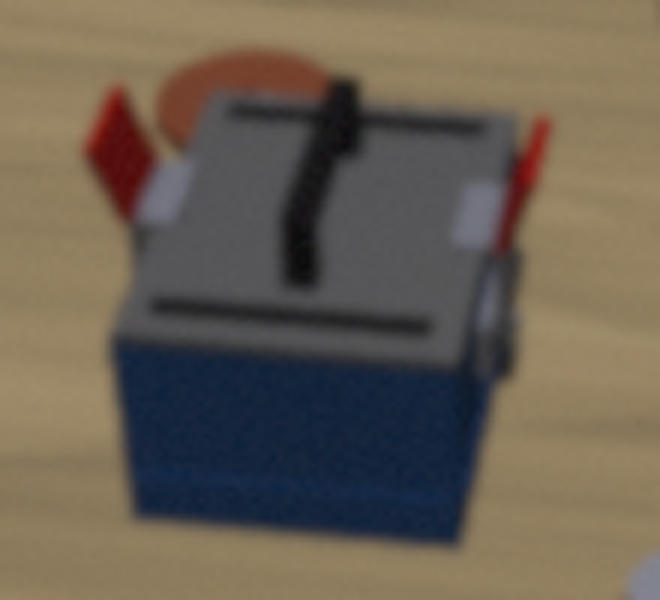

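View pics/wrist0.png

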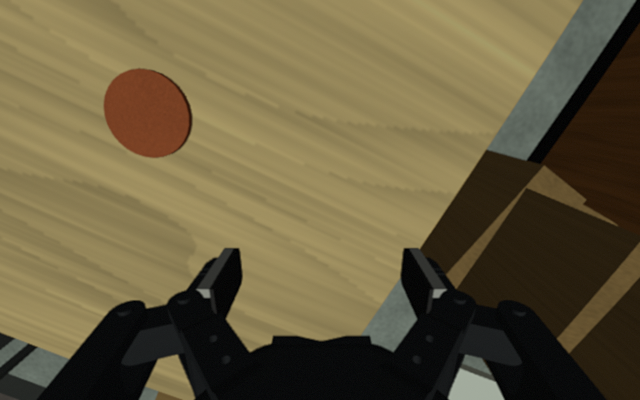

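```bash
python3 - <<'E'
from h import *
cs=imaging.calibration("side");cc=imaging.calibration("scene")
S=lambda l:np.array(l)/5.+[220,190]-.4
C=lambda l:np.array(l)/6.+[225,135]-.4
for n,cal,q in[("side",cs,S([(133,200),(490,127),(570,370),(188,462)])),("scene",cc,C([(210,90),(520,117),(472,362),(115,340)]))]:
    P=onplane(cal,q,118)[:,:2]
    print(n,P.round(1).tolist(),P.mean(0),[round(float(np.linalg.norm(P[i]-P[i-1]))) for i in range(4)],[round(float(np.degrees(np.arctan2(*(P[i]-P[i-1])[::-1]))),1) for i in range(4)])
# handle bar top z=160: side top edge
print("bar top far edge side",onplane(cs,S([(225,250),(455,205)]),160).round(1).tolist())
print("bar top scene",onplane(cc,C([(343,80),(300,235)]),160).round(1).tolist())
print("tab a top edge",onplane(cs,S([(248,85),(347,67)]),164).round(1).tolist())
print("tab b top edge",onplane(cs,S([(328,420),(446,398)]),164).round(1).tolist())
print("tabs scene",onplane(cc,C([(88,148),(120,88),(548,118)]),164).round(1).tolist())
print("tape",onplane(cs,S([(188,107)]),10).round(1).tolist())
for nm,px in [("spray",(368,160)),]:print(nm,onplane(cs,[px],170).round().tolist())
print("glue",onplane(cs,[(337,122),(357,157)],110).round().tolist(), onplane(cc,[(340,235)],170).round(),onplane(cc,[(374,259),(455,262)],110).round())
E
```

```text
side [[387.5, -145.4], [585.5, -143.0], [586.8, -299.6], [393.5, -304.4]] [ 488.31718442 -223.07876776] [159, 198, 157, 193] [92.2, 0.7, -89.5, -178.6]
scene [[387.7, -303.1], [387.7, -142.6], [582.9, -133.0], [592.4, -293.8]] [ 487.66873714 -218.10831973] [205, 160, 195, 161] [-177.4, 90.0, 2.8, -86.7]
bar top far edge side [[429.6, -216.4, 160.0], [547.4, -217.0, 160.0]]
bar top scene [[431.3, -222.1, 160.0], [557.5, -214.3, 160.0]]
tab a top edge [[458.0, -119.0, 164.0], [511.6, -119.3, 164.0]]
tab b top edge [[461.0, -322.9, 164.0], [516.9, -324.7, 164.0]]
tabs scene [[511.6, -325.3, 164.0], [460.3, -324.8, 164.0], [454.3, -118.5, 164.0]]
tape [[426.3, -5.2, 10.0]]
spray [[769.0, -20.0, 170.0]]
glue [[753.0, 238.0, 110.0], [766.0, 57.0, 110.0]] [[770. -17. 170.]] [[775.  64. 110.]
 [758. 249. 110.]]
```

Both views agree: crate centre is about (488,-222) with yaw ≈0.02, and the board is at (502,195) with yaw ≈0.065. The sizes match those given. First I move above the gap beside clip_b's tab, with the jaws shut.

Request:
{"op": "drive_tool", "data": {
  "steps": [
    [0.03, 0.041, 0, -3.6],
    [0.03, 0.041, 0, -3.6],
    [0.03, 0.041, 0, -3.6],
    [0.03, 0.041, 0, -3.6],
    [0.03, 0.041, 0, -3.6],
    [0.03, 0.041, 0, -3.6],
    [0.03, 0.041, 0, -3.6],
    [0, 0, 0, 0]
  ],
  "claw": 0,
  "grip_force": 60
}}

```text
time: 1.15
ee_pos: [490.2, -263.5, 400.9]
ee_rot: [-0.003, 1.0, 0.001, -0.0]
force: [-1.2, -0.5, -0.7]
finger_gap: 0.002
```

Request:
{"op": "drive_tool", "data": {
  "steps": [
    [0, -0.004, -0.03, 0.6],
    [0, 0, -0.03, 0],
    [0, 0, 0, 0]
  ]
}}

```text
time: 1.52
ee_pos: [489.6, -268.3, 339.7]
ee_rot: [-0.002, 1.0, 0.007, -0.001]
force: [0.0, 0.1, 0.5]
finger_gap: -0.001
```

```bash
python3 - <<'E'
from h import *
s=monitor.sense();print(s['ee_pos'])
a=imaging.grab_frame("scene");cv2.imwrite("pics/s1.png",cv2.resize(a[60:240,180:380],None,fx=4,fy=3.3)[:600])
b=imaging.grab_frame("wrist");cv2.imwrite("pics/w1.png",b)
E
```

```text
[ 489.5624037  -268.27304326  339.66017952]
```

View pics/s1.png

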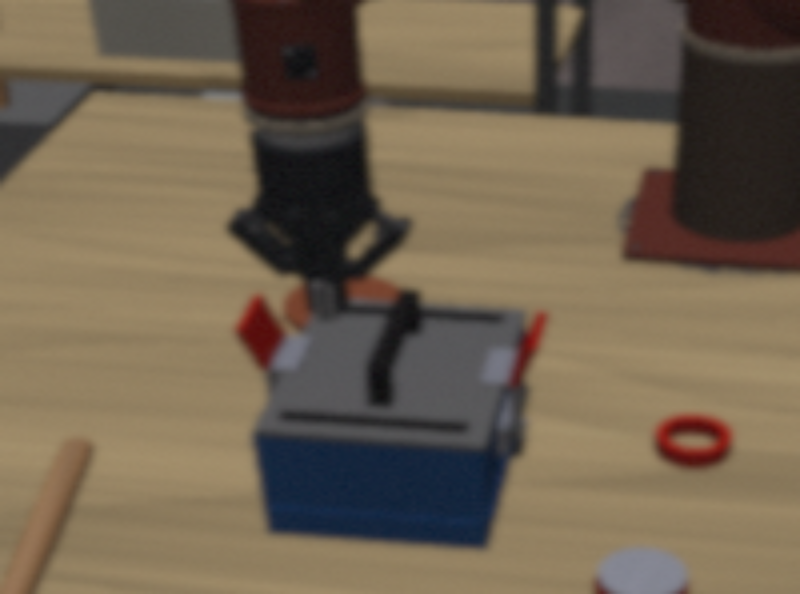

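View pics/w1.png

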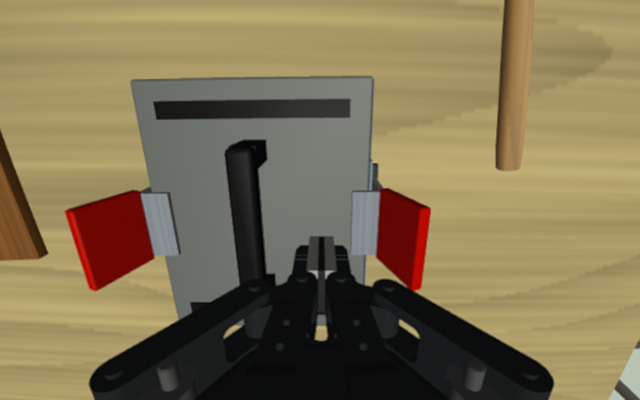

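The fingers are between the handle and clip_b's tab; in the wrist view the tips are at (321,245) and tab b is at (405,240). I lower and push outward.

Request:
{"op": "drive_tool", "data": {
  "steps": [
    [0, 0, -0.031, 0],
    [0, 0, 0, 0],
    [0, -0.02, 0, 0],
    [0, -0.02, 0, 0],
    [0, -0.015, 0, 0],
    [0, -0.015, 0, 0],
    [0, -0.015, 0, 0],
    [0, -0.012, -0.005, 0],
    [0, -0.01, -0.005, 0],
    [0, 0, 0, 0]
  ]
}}

```text
time: 2.88
ee_pos: [491.9, -387.9, 310.0]
ee_rot: [0.004, 1.0, 0.006, 0.007]
force: [-0.2, 0.7, -0.6]
finger_gap: -0.002
```

```bash
python3 - <<'E'
from h import *
a=imaging.grab_frame("scene");cv2.imwrite("pics/s2.png",cv2.resize(a[60:240,180:380],None,fx=4,fy=3.3)[:600])
E
```

```text
(no output)
```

View pics/s2.png

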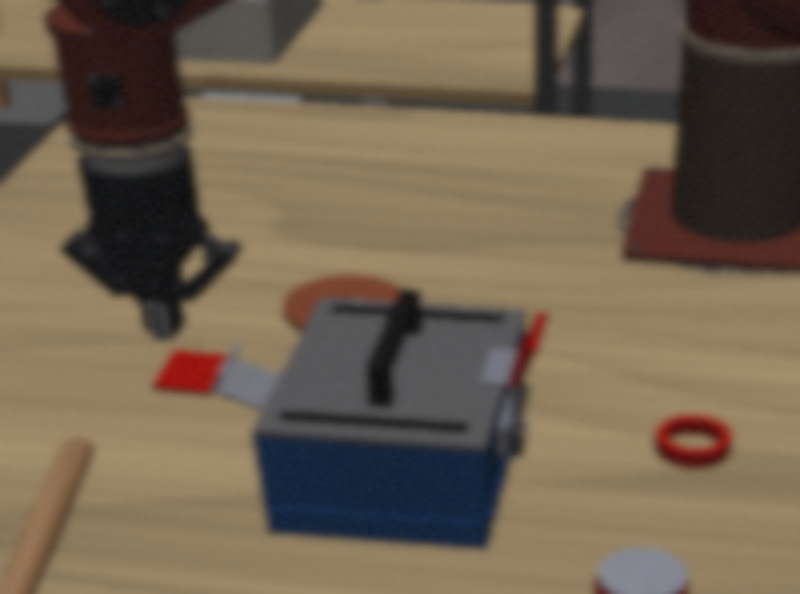

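Clip_b is now out and back, with its tab lying at (190,372). Next is clip_a.

Request:
{"op": "drive_tool", "data": {
  "steps": [
    [0, 0, 0.04, 0],
    [-0.002, 0.025, 0.025, 0],
    [-0.002, 0.05, 0, 0],
    [0, 0.05, 0, 0],
    [0, 0.05, 0, 0],
    [0, 0.035, 0, 0],
    [0, 0, 0, 0]
  ]
}}

```text
time: 3.8
ee_pos: [486.8, -168.5, 377.5]
ee_rot: [0.003, 1.0, 0.007, 0.008]
force: [0.4, 0.2, 0.7]
finger_gap: 0.001
```

Request:
{"op": "drive_tool", "data": {
  "steps": [
    [0.001, -0.004, -0.035, 0],
    [0, 0, -0.034, 0],
    [0, 0, 0, 0],
    [0, 0.02, 0, 0],
    [0, 0.02, 0, 0],
    [0, 0.015, 0, 0],
    [0, 0.015, 0, 0],
    [0, 0.015, 0, 0],
    [0, 0.012, -0.002, 0],
    [0, 0.01, 0, 0],
    [0, 0, 0, 0]
  ]
}}

```text
time: 5.18
ee_pos: [489.7, -60.6, 312.8]
ee_rot: [0.007, 1.0, 0.008, 0.013]
force: [-0.3, -1.0, -0.0]
finger_gap: 0.003
```

```bash
python3 - <<'E'
from h import *
a=imaging.grab_frame("scene");cv2.imwrite("pics/s3.png",cv2.resize(a[60:240,180:380],None,fx=4,fy=3.3)[:600])
E
```

```text
(no output)
```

View pics/s3.png

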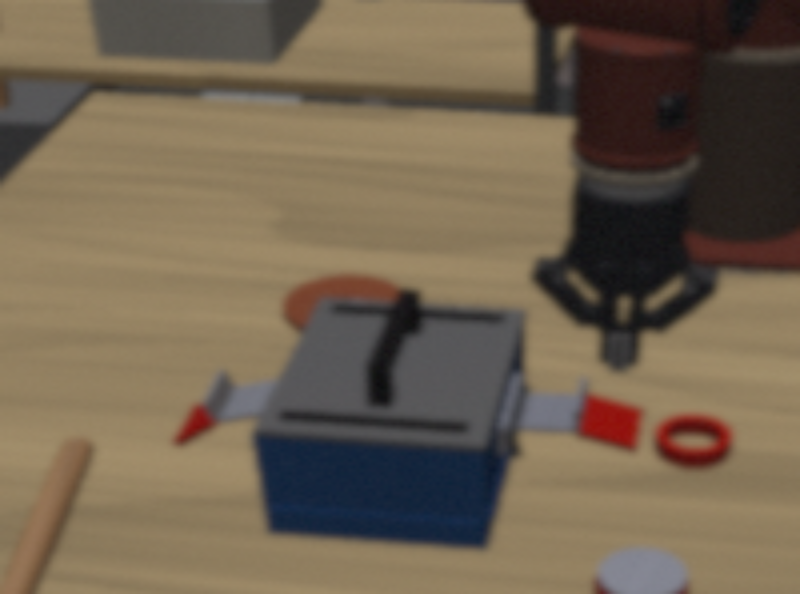

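Both clips are back, and the tape roll is untouched at (693,440). I move over the handle with the gripper open.

Request:
{"op": "drive_tool", "data": {
  "steps": [
    [0, 0, 0.04, 0],
    [0, 0, 0.04, 0],
    [-0.001, -0.04, 0, 0],
    [-0.001, -0.04, 0, 0],
    [-0.001, -0.04, 0, 0],
    [0, -0.03, 0, 0],
    [0, 0, 0, 0],
    [0, 0, 0, 0]
  ],
  "claw": 100
}}

```text
time: 6.22
ee_pos: [485.4, -217.8, 394.8]
ee_rot: [0.007, 1.0, 0.007, 0.012]
force: [-0.5, -0.1, 0.3]
finger_gap: 0.999
```

```bash
python3 - <<'E'
from h import *
s=monitor.sense();print(s['ee_pos'],s['ee_rot'],s['finger_gap'])
cv2.imwrite("pics/w4.png",imaging.grab_frame("wrist"));c=imaging.calibration("wrist")
print(proj(c,[[488,-222,160],[428,-222,160],[548,-222,160]]))
a=imaging.grab_frame("side");cv2.imwrite("pics/sd4.png",cv2.resize(a[100:310,200:420],None,fx=3.6,fy=2.8)[:600])
E
```

```text
[ 485.35349287 -217.81241652  394.82917405] [0.00719971 0.99987603 0.00672455 0.01228258] 0.9990050204302612
[[322.12340623 215.82019243]
 [321.07876345 281.90740641]
 [323.3437716  138.23984007]]
```

View pics/w4.png

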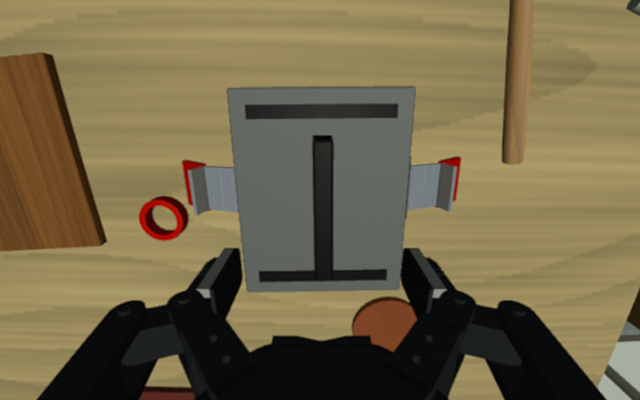

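View pics/sd4.png

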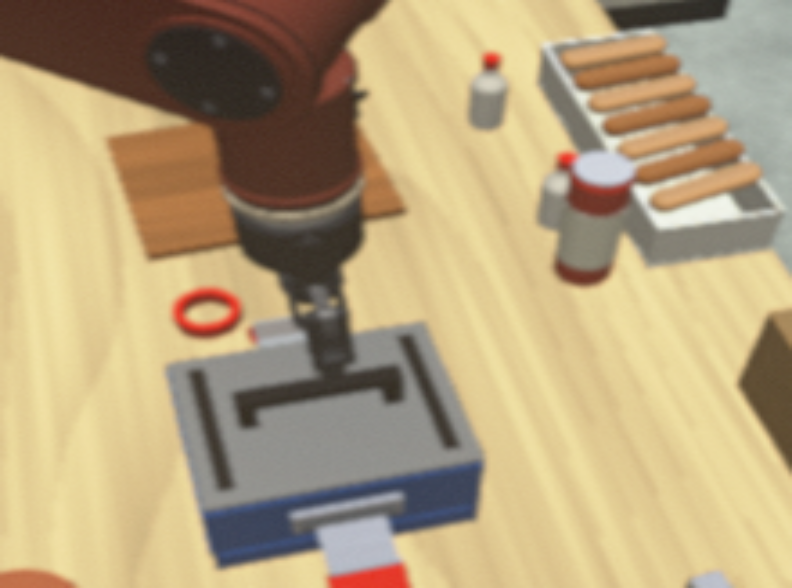

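The bar's far end appears at (323,137), where the projection puts it, and both clips are fully back. I descend onto the handle and grip it.

Request:
{"op": "drive_tool", "data": {
  "steps": [
    [0, 0, -0.04, 0],
    [0, 0, -0.03, 0],
    [0, 0, -0.017, 0],
    [0, 0, 0, 0]
  ]
}}

```text
time: 6.82
ee_pos: [486.3, -214.0, 307.3]
ee_rot: [0.008, 1.0, 0.01, 0.014]
force: [-0.2, 0.8, 0.3]
finger_gap: 1.002
```

Request:
{"op": "drive_tool", "data": {
  "steps": [
    [0, 0, 0, 0],
    [0, 0, 0, 0],
    [0, 0, 0, 0],
    [0, 0, 0, 0],
    [0, 0, 0, 0],
    [0, 0, 0, 0]
  ],
  "claw": 0,
  "grip_force": 80
}}

```text
time: 7.58
ee_pos: [487.8, -215.7, 312.1]
ee_rot: [0.011, 1.0, 0.01, 0.017]
force: [0.4, -1.5, -1.9]
finger_gap: 0.167
```

Request:
{"op": "drive_tool", "data": {
  "steps": [
    [0, 0, 0.008, 0],
    [0, 0, 0.01, 0],
    [0, 0, 0.012, 0],
    [0, 0, 0.015, 0],
    [0, 0, 0.02, 0],
    [0, 0, 0.02, 0],
    [0, 0, 0.02, 0],
    [0, 0, 0, 0]
  ]
}}

```text
time: 8.57
ee_pos: [487.0, -214.4, 424.2]
ee_rot: [0.011, 1.0, 0.01, 0.017]
force: [-0.1, 0.8, -4.6]
finger_gap: 0.169
```

```bash
python3 - <<'E'
from h import *
s=monitor.sense();print(s['ee_pos'],s['ee_rot'],s['finger_gap'],s['force'],s['torque'])
a=imaging.grab_frame("scene");cv2.imwrite("pics/s5.png",cv2.resize(a[60:240,180:380],None,fx=4,fy=3.3)[:600])
E
```

```text
[ 486.95387837 -214.4467645   424.24683331] [0.01057937 0.99975012 0.01009842 0.01690551] 0.1693416982649808 [-0.10413124  0.80931537 -4.55444565] [ 0.00083082 -0.02059252 -0.00936503]
```

View pics/s5.png

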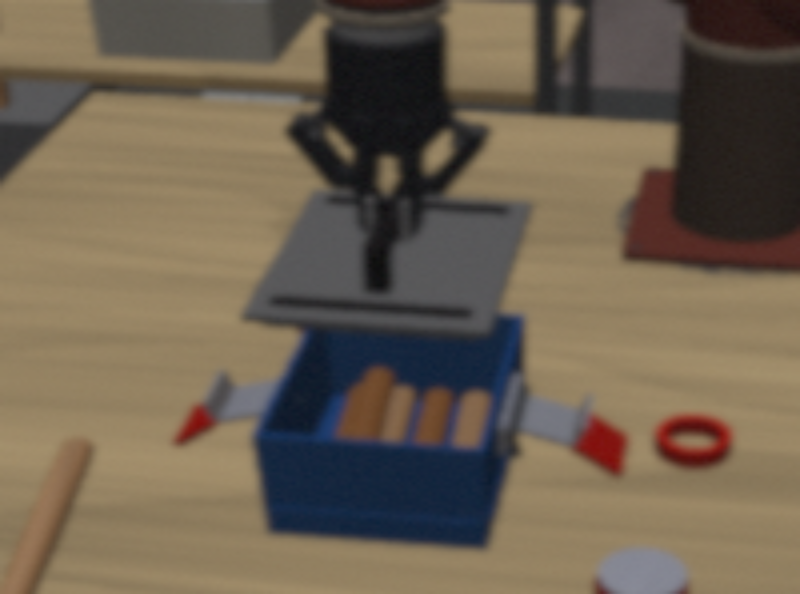

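The lid is off, level and held, and both clips have stayed back. I carry it to the board, +414 mm in y and +13 mm in x.

Request:
{"op": "drive_tool", "data": {
  "steps": [
    [0, 0.015, 0, 0],
    [0.001, 0.03, 0, 0.3],
    [0.001, 0.04, 0, 0.3],
    [0.001, 0.045, 0, 0.3],
    [0.001, 0.045, 0, 0.3],
    [0.001, 0.045, 0, 0.3],
    [0.001, 0.045, 0, 0.3],
    [0.001, 0.045, 0, 0.3],
    [0.001, 0.04, 0, 0.3],
    [0.001, 0.03, 0, 0.3],
    [0.001, 0.015, 0, 0],
    [0, 0, 0, 0]
  ]
}}

```text
time: 10.12
ee_pos: [487.3, 201.4, 409.3]
ee_rot: [0.006, 0.999, 0.035, 0.005]
force: [0.3, -0.4, -4.3]
finger_gap: 0.165
```

Request:
{"op": "drive_tool", "data": {
  "steps": [
    [0, 0, 0, 0],
    [0, 0, 0, 0]
  ]
}}

```text
time: 10.38
ee_pos: [487.2, 200.0, 408.7]
ee_rot: [0.007, 0.999, 0.035, 0.005]
force: [0.4, 0.3, -3.8]
finger_gap: 0.172
```

```bash
python3 - <<'E'
from h import *
s=monitor.sense();print(s['ee_pos'],s['ee_rot'],s['finger_gap'],s['force'],s['torque'])
a=imaging.grab_frame("scene");cv2.imwrite("pics/s6.png",cv2.resize(a[60:280,300:520],None,fx=3.6,fy=2.7)[:600])
a=imaging.grab_frame("side");cv2.imwrite("pics/d6.png",a)
E
```

```text
[487.21226556 200.02673453 408.6952653 ] [0.0069065  0.99936379 0.03465615 0.00482458] 0.1719341718657693 [ 0.43985625  0.29339894 -3.82542156] [0.07218937 0.00078934 0.09735089]
```

View pics/s6.png

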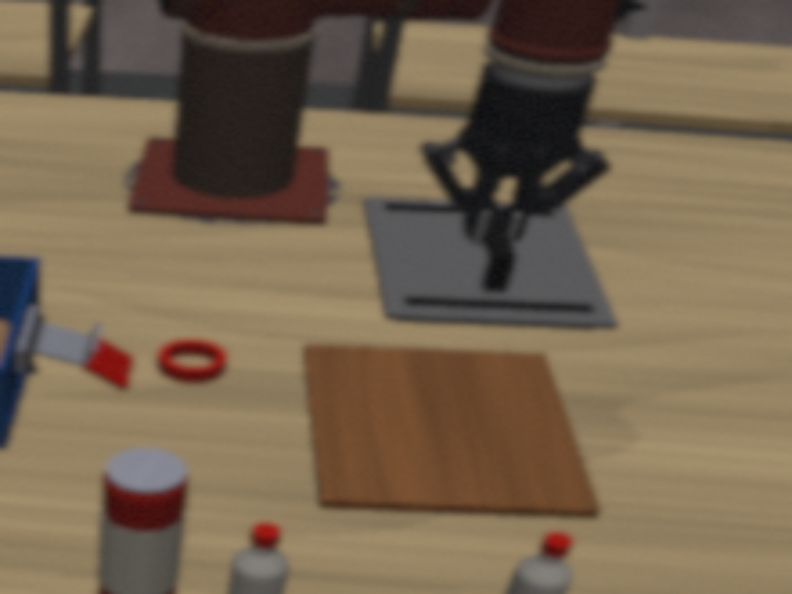

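View pics/d6.png

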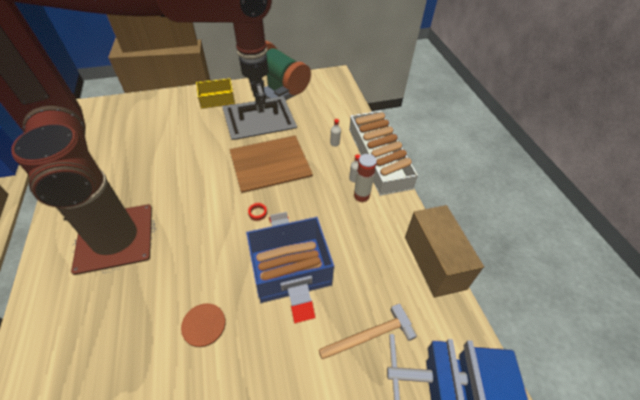

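```bash
python3 - <<'E'
from h import *
a=cv2.imread("pics/d6.png")
cv2.imwrite("pics/zd6.png",cv2.resize(a[80:150,205:315],None,fx=7,fy=7,interpolation=cv2.INTER_CUBIC))
E
```

```text
(no output)
```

View pics/zd6.png

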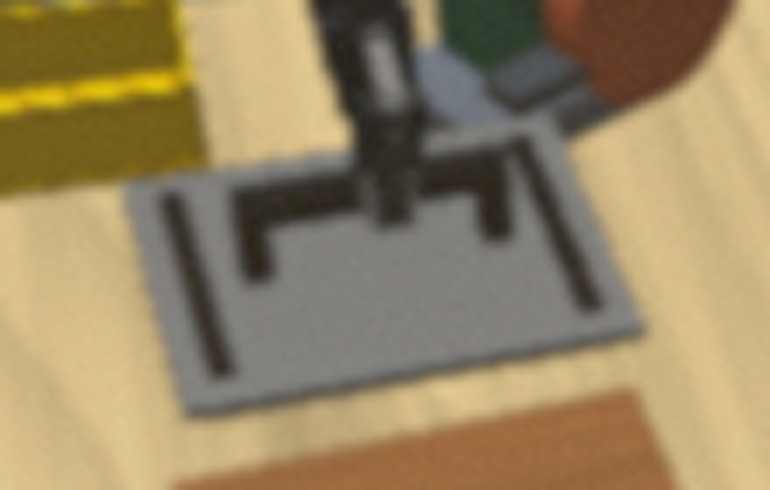

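```bash
python3 - <<'E'
from h import *
cs=imaging.calibration("side");cc=imaging.calibration("scene")
# order: base-left(nearx,-y) ,near robot +y, far +y, far -y
sd=np.array([(187,410),(127,183),(562,118),(645,328)])/7.+[205,80]-.4
sc=np.array([(365,199),(560,205),(615,325),(388,318)])/np.array([3.6,2.7])+[300,60]-.4
X=[]
def P(c):return np.c_[np.array(c["R"]),np.array(c["t"])]
def und(c,p):return cv2.undistortPoints(p.reshape(-1,1,2),np.array(c["camera_matrix"]),np.array(c["dist_coeffs"])).reshape(-1,2).T
H=cv2.triangulatePoints(P(cs),P(cc),und(cs,sd),und(cc,sc));X=(H[:3]/H[3]).T
print(X.round(1).tolist());
for z in(213,218):
  for c,p in((cs,sd),(cc,sc)):
    Q=onplane(c,p,z);print(z,Q.mean(0).round(1),[round(float(np.linalg.norm(Q[i]-Q[i-1]))) for i in range(4)],np.degrees(np.arctan2(Q[3,1]-Q[0,1],Q[3,0]-Q[0,0])).round(1))
E
```

```text
[[391.0, 113.4, 217.6], [381.7, 265.4, 221.4], [581.4, 281.0, 214.9], [588.1, 128.2, 210.9]]
213 [485.5 200.7 213. ] [197, 160, 201, 155] 2.1
213 [479.4 198.4 213. ] [209, 155, 209, 156] 3.8
218 [485.  194.3 218. ] [195, 159, 200, 154] 2.1
218 [487.1 197.  218. ] [207, 154, 207, 155] 3.8
```

The triangulated lid centre is about (486,197), with the flange top at z ≈216 and the size right. It needs +15 mm in x, -2 mm in y and about 183 mm down.

Request:
{"op": "drive_tool", "data": {
  "steps": [
    [0.003, 0, -0.01, 0],
    [0.003, 0, -0.02, 0],
    [0.003, 0, -0.025, 0],
    [0.003, 0, -0.025, 0],
    [0.003, 0, -0.025, 0],
    [0, 0, -0.02, 0],
    [0, 0, -0.015, 0],
    [0, 0, -0.008, 0],
    [0, 0, 0, 0],
    [0, 0, 0, 0]
  ]
}}

```text
time: 11.72
ee_pos: [504.1, 196.8, 253.8]
ee_rot: [0.007, 0.999, 0.032, 0.006]
force: [0.1, 0.3, -3.6]
finger_gap: 0.172
```

```bash
python3 - <<'E'
from h import *
s=monitor.sense();print(s['ee_pos'],s['ee_rot'],s['force'])
a=imaging.grab_frame("scene");cv2.imwrite("pics/s7.png",cv2.resize(a[110:280,350:500],None,fx=5,fy=3.5)[:600])
a=imaging.grab_frame("side");cv2.imwrite("pics/d7.png",cv2.resize(a[90:210,205:335],None,fx=6,fy=5))
E
```

```text
[504.07785089 196.81709974 253.81653408] [0.00695049 0.99944502 0.03202762 0.00596467] [ 0.12923281  0.32070552 -3.62241407]
```

View pics/s7.png

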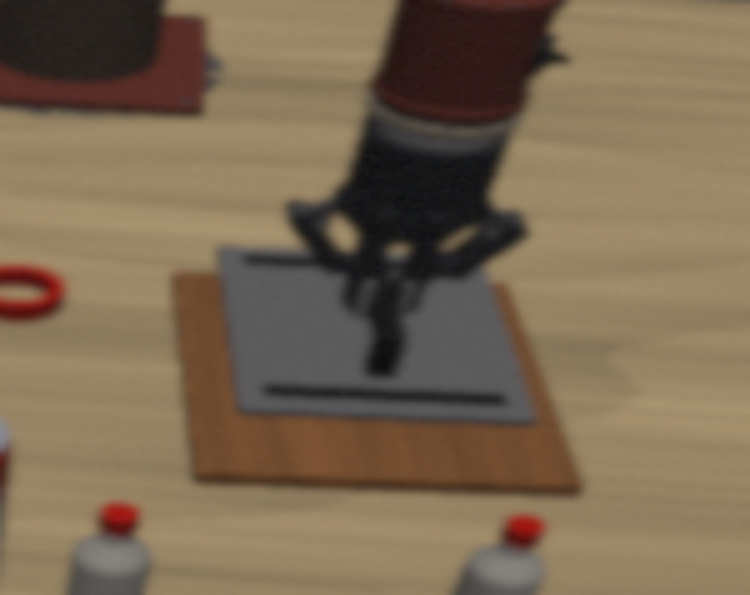

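View pics/d7.png

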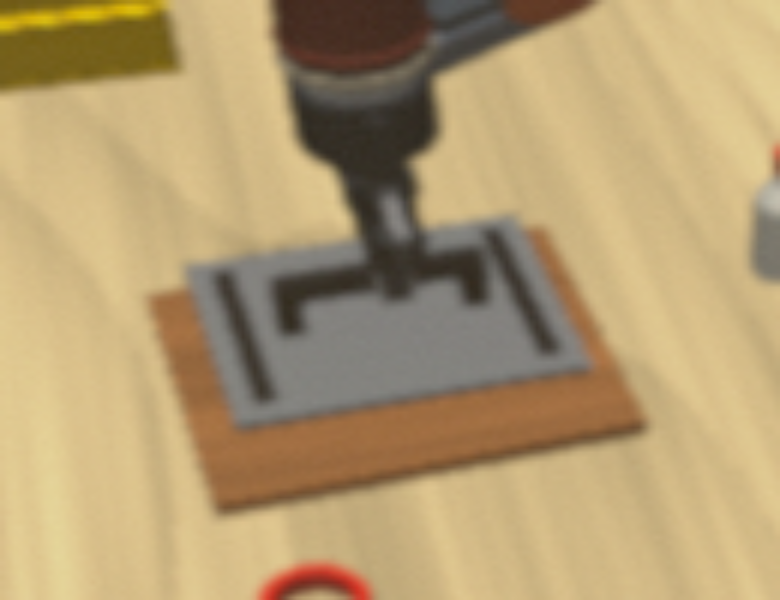

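The lid sits centred over the board with its sides parallel, and about 28 mm is left. I lower it gently.

Request:
{"op": "drive_tool", "data": {
  "steps": [
    [0, 0, -0.01, 0],
    [0, 0, -0.006, 0],
    [0, 0, -0.004, 0],
    [0, 0, -0.003, 0],
    [0, 0, 0, 0]
  ]
}}

```text
time: 12.45
ee_pos: [504.3, 197.0, 230.1]
ee_rot: [0.007, 0.999, 0.032, 0.007]
force: [-0.1, 0.5, -4.1]
finger_gap: 0.167
```

Request:
{"op": "drive_tool", "data": {
  "steps": [
    [0, 0, -0.002, 0],
    [0, 0, -0.002, 0],
    [0, 0, 0, 0]
  ]
}}

```text
time: 12.82
ee_pos: [504.6, 197.1, 227.5]
ee_rot: [0.007, 0.999, 0.032, 0.007]
force: [-1.8, -1.0, -0.3]
finger_gap: 0.171
```

Request:
{"op": "drive_tool", "data": {
  "steps": [
    [0, 0, -0.002, 0],
    [0, 0, 0, 0]
  ]
}}

```text
time: 13.08
ee_pos: [505.0, 197.3, 227.3]
ee_rot: [0.007, 0.999, 0.032, 0.008]
force: [-2.2, -1.6, -0.1]
finger_gap: 0.169
```

Request:
{"op": "drive_tool", "data": {
  "steps": [
    [0, 0, -0.003, 0],
    [0, 0, -0.003, 0],
    [0, 0, 0, 0]
  ]
}}

```text
time: 13.45
ee_pos: [505.7, 197.6, 227.6]
ee_rot: [0.007, 0.999, 0.032, 0.008]
force: [1.1, -0.3, -2.6]
finger_gap: 0.167
```

Request:
{"op": "drive_tool", "data": {
  "steps": [
    [0, 0, -0.005, 0],
    [0, 0, -0.005, 0]
  ]
}}

```text
time: 13.7
ee_pos: [506.7, 198.0, 226.5]
ee_rot: [0.008, 0.999, 0.033, 0.007]
force: [-30.2, -7.9, 55.7]
finger_gap: 0.168
```

```bash
python3 - <<'E'
from h import *
s=monitor.sense();print(s['ee_pos'],s['ee_rot'],s['force'],s['torque'])
a=imaging.grab_frame("scene");cv2.imwrite("pics/s8.png",cv2.resize(a[150:280,370:480],None,fx=7,fy=4.6,interpolation=cv2.INTER_CUBIC)[:600])
a=imaging.grab_frame("side");cv2.imwrite("pics/d8.png",cv2.resize(a[90:210,205:335],None,fx=6,fy=5))
E
```

```text
[506.67305516 198.035178   226.46986107] [0.00772249 0.99940666 0.03282737 0.00700355] [-30.18298457  -7.9402214   55.71819729] [-1.34293314  4.18034623 -0.16559339]
```

View pics/s8.png

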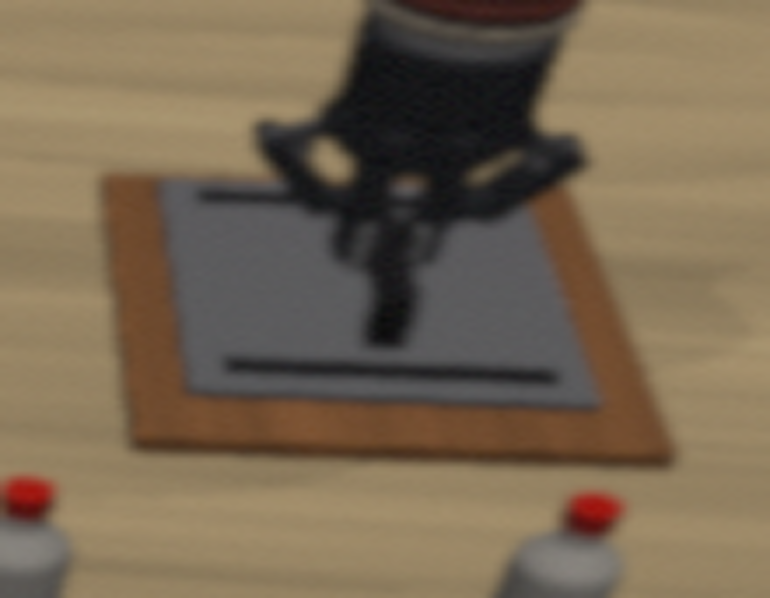

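View pics/d8.png

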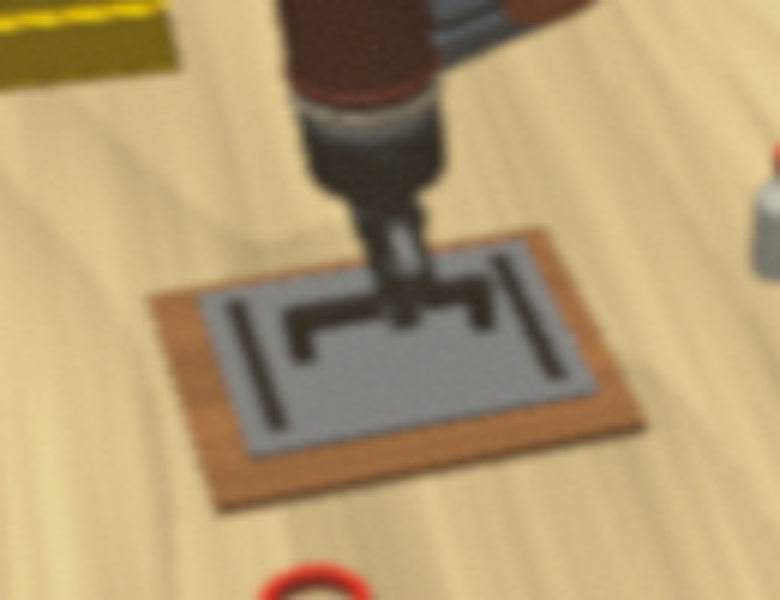

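The lid is down on the board: the force rose to 56 N without it sinking. I ease off, then release.

Request:
{"op": "drive_tool", "data": {
  "steps": [
    [0, 0, 0.001, 0],
    [0, 0, 0, 0],
    [0, 0, 0, 0]
  ]
}}

```text
time: 14.18
ee_pos: [506.7, 198.1, 227.4]
ee_rot: [0.008, 0.999, 0.033, 0.008]
force: [-2.0, -1.2, 0.3]
finger_gap: 0.167
```

Request:
{"op": "drive_tool", "data": {
  "steps": [
    [0, 0, 0, 0],
    [0, 0, 0, 0],
    [0, 0, 0, 0],
    [0, 0, 0, 0],
    [0, 0, 0, 0],
    [0, 0, 0, 0]
  ],
  "claw": 100
}}

```text
time: 14.92
ee_pos: [507.5, 198.2, 227.0]
ee_rot: [0.007, 0.999, 0.033, 0.008]
force: [-0.1, 0.1, -0.1]
finger_gap: 0.999
```

Request:
{"op": "drive_tool", "data": {
  "steps": [
    [0, 0, 0.01, 0],
    [0, 0, 0.02, 0],
    [0, 0, 0.04, 0],
    [0, 0, 0.05, 0],
    [-0.02, 0, 0.05, 0],
    [-0.02, 0, 0.05, 0],
    [-0.02, 0, 0.04, 0],
    [0, 0, 0, 0],
    [0, 0, 0, 0]
  ]
}}

```text
time: 16.05
ee_pos: [442.8, 197.3, 500.4]
ee_rot: [0.007, 0.999, 0.033, 0.011]
force: [0.3, -0.1, -0.6]
finger_gap: 1.0
```

```bash
python3 - <<'E'
from h import *
s=monitor.sense();print(s['ee_pos'],s['force'])
a=imaging.grab_frame("scene");cv2.imwrite("pics/s9.png",a)
b=imaging.grab_frame("side");cv2.imwrite("pics/d9.png",b)
cv2.imwrite("pics/zd9.png",cv2.resize(b[125:205,225:320],None,fx=7,fy=7,interpolation=cv2.INTER_CUBIC))
E
```

```text
[442.8413145  197.27952626 500.37606753] [ 0.27656024 -0.07005311 -0.62048418]
```

View pics/s9.png

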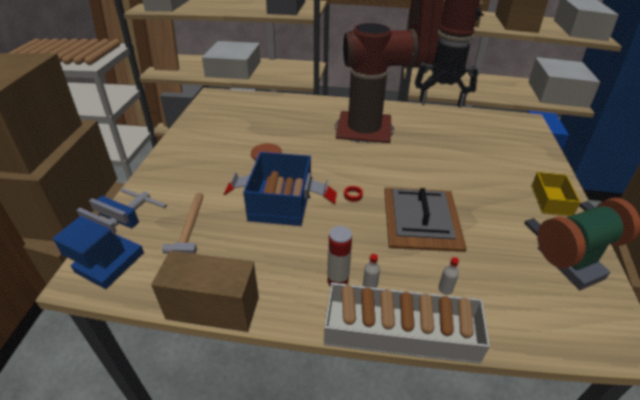

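View pics/d9.png

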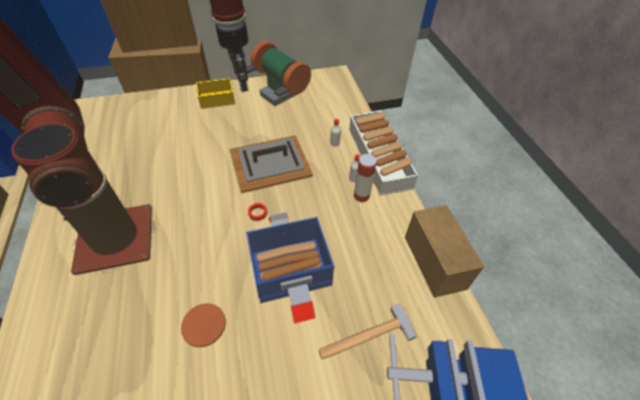

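View pics/zd9.png

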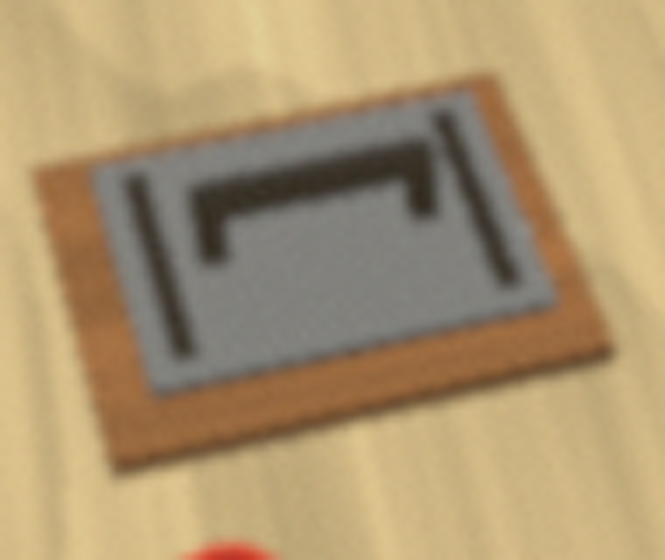

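```bash
python3 - <<'E'
from h import *
cs=imaging.calibration("side")
q=np.array([(95,168),(475,88),(557,300),(155,393)])/7.+[225,125]-.4
P=onplane(cs,q,33)[:,:2];print(P.round(),P.mean(0),[round(float(np.linalg.norm(P[i]-P[i-1]))) for i in range(4)],np.degrees(np.arctan2(*(P[1]-P[0])[::-1])))
robot.close_job()
E
```

```text
[[402. 268.]
 [601. 283.]
 [608. 124.]
 [411. 109.]] [505.78359337 196.12637023] [160, 200, 159, 198] 4.232946456095603
the job is handed in; nothing more can be done
```

I flipped both clips fully back first, then lifted the lid by its handle, set it down on the board and handed the job in at about 16 s. No verdict was reported.

- **Lid position:** in the last side view the lid lies flat and handle up. Its centre is at about (506, 196) mm; the board's is at (502, 195), so it is about 4 mm off. Its angle to the board is under about 1°. The lid's corners, read at the height of a seated lid, give 200 × 160 mm, which confirms it is seated.
- **Clips and arm:** both clips are still back, and the gripper is clear at 500 mm height with about zero force.
- **Other items:** the tape, hammer, spray can and glue bottles look unmoved, judged by eye from the pictures.
- **Disagreements:** while lowering, a first contact at z ≈ 227 mm showed little force. I pressed further until the wrist force read about 64 N in total (56 N vertical), which is under the 120 N limit, then eased off and released. The tool also drifted up to about 0.04 rad out of vertical during the moves, which had no visible effect on the lid.

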